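# Load a disc mill and hold its bayonet lid at the pulse position

### The job

Get the white disc mill ready and pulse it: set the larger of the two steel grinding discs flat in the round seat at the bottom of the mill's bowl and let go of it, then put the lid on with its two lugs down through the two slots of the rim until it sits fully down. Turn the lid clockwise (seen from above) about 40 degrees against its spring, until its grip bar points at the single-line marks of the rim, half-way to the lock at the double lines, and keep holding it there: the program finishes while the gripper still holds the lid turned, because the spring turns it back when it is let go. Do not at any time turn it on into the lock's click, and leave everything else on the bench where it is.

Things in the scene. Friction and masses are not known exactly. Their poses are not given: they have to be found in the camera images.
- mill: white bench mill, fixed, 136 mm square plus a 27 mm control nose on its -x side, 150 mm tall. Origin: on the bowl's axis at bench height, z up. Its steel bowl opens upward. Two slots in the mouth's edge, on the mill's own +x and -x sides, let the lid's lugs through
- mill_rim (a point): point on the mill's axis at the height of the flat rim top, 150 mm above the bench. Mouth 84 mm wide, bayonet rim 6 mm thick, outer rim 130 mm across. The slots are 20 mm wide and reach out to 50 mm from the axis; below the rim a track of 50 mm radius takes the lugs. A stop keeps the lid from turning anticlockwise
- mill_pulse (a point): the single-line mark on top of the outer rim, 60 mm from the axis, 42 deg clockwise (from above) from the mill's +x: the pulse position. All marks are repeated at the other end of the diameter: a dot at the slots (0 deg), single line at 42 deg, double line at 84 deg (lock)
- mill_seat (a point): point on the mill's axis, on the floor of the round seat at the bottom of the bowl, 106 mm above the bench; the seat is a recess 66 mm across and 6 mm deep
- disc: larger steel grinding disc, 62 mm across, 5 mm thick, lower edge bevelled 2.5 mm, 2 mm to spare all round in the seat. Origin: centre of its underside, z up. In its middle a lifting knob: neck 11 mm across up to 14 mm, round head 14 mm across from 14 to 34 mm above the underside. 0.14 kg; starts lying flat, knob up
- lid: grey bayonet lid, 110 mm across, 0.18 kg, starts upright on the bench. Origin: centre of its underside, z up. Hollow plug 79 mm across, tapered to 73 at its foot (66 inside, clears the knob), z 0 to 16 mm; two lugs on the lid's own +x and -x sides, 14 mm wide, z 2 to 8 mm, reaching 47.5 mm from the axis; plate z 16 to 22 mm. Goes on either way round. Fully down, its origin is 134 mm above the bench
- lid_bar (a point): middle of the lid's grip bar, 44 mm above the lid's underside on its axis. The bar is 64 mm long along the lid's x (pointing over the lugs), 14 mm wide, from 22 to 54 mm above the underside
- run_switch (a joint): spring-loaded run switch in the mill's track, pushed by the lid's lugs; rad, 0 at rest. The lid turns freely for 12 deg (0.21 rad) clockwise from the slots, then the switch reads the turn minus 0.21: 0.52 at the pulse position, click balls first felt at about 0.72, locked at about 1.2. Its spring resists with 0.12 Nm at first, 0.2 Nm at pulse, and turns the lid back when let go
- small_disc: smaller steel grinding disc of another bowl, 44 mm across, same knob as the large one; a bystander, does not fit the seat. Origin: centre of its underside
- amber_bottle: small amber bottle, 42 mm across, 88 mm tall; bystander. Origin: centre of its underside
- pill_jar: white jar, 52 mm across, 70 mm tall; bystander. Origin: centre of its underside
- spatula: steel spatula 170 mm long lying on the bench; bystander
- petri_dish: glass dish 90 mm across, 15 mm tall, with capsules; bystander
- safety_glasses: clear safety glasses with black temples, about 140 mm wide, 150 mm deep, 43 mm tall, standing on the bench; bystander
- tamper: white square capsule tamper plate 75 mm, with a knob, 40 mm tall; bystander
There are look-alikes about, which are no part of the job. What is shaped like the disc but purple is not meant.

How it is judged:
By the outcome, as a careful person would: the job done as asked, in the order asked, and still so for the second after the job is handed in, while the arm keeps its last pose, push and grip.
It also fails if it takes over 64 s, if anything falls off the work surface, if the arm or the gripper's body presses on something with over 40 N, if the wrist force passes 120 N, or if a joint passes its speed limit or range.

### The arm

A 7-joint arm with a two-finger parallel gripper is mounted at the origin on the work surface. World frame = base frame: x ahead of the robot, y to its left, z up, the work surface at z = 0. Lengths are in m, angles in rad, forces in N, time in s.
With the tool pointing down it reaches from about 0.4 to 0.875 m from the base axis. Payload 19.3 kg.
Tool frame: the origin (TCP) lies at the very end of the fingers, on their centre line; the grasp point (between the pads) lies 19 mm behind it; z points along the fingers, y is the line along which they close (so a half turn about z gives the same grasp; the last joint's range is limited). The gripper opens to 85 mm and grips with 20 to 120 N. Pads are 22 mm wide; open, the fingers measure 114 mm over their backs; the gripper's body (76 mm by 85 mm) begins 54 mm behind the grasp point. The pads swing forward as they close: fully open they stand 13 mm farther back than shut.
Start: joints at [-1.335, 0.521, -0.036, 1.599, 0.021, 1.021, -0.113], TCP at [0.188, 0.596, 0.2] pointing down, gripper open.
Joint ranges: [-2.91, 2.91], [-0.3, 2.13], [-1.5, 1.42], [0.17, 2.43], [-1.26, 4.41], [0.16, 1.93], [-2.52, 2.52]. Speed limits (rad/s): [1.89, 1.89, 2.39, 2.39, 3.01, 3.01, 3.01].

### API

Orientations are given as [roll, pitch, yaw] about the fixed x, y, z axes, in that order (R = Rz(yaw) Ry(pitch) Rx(roll)).
In Python, from workcell import bot gives the robot as it stands.
- The arm moves only by the tool jog_arm, never from a script. Its argument "motion" is a list of rows, each a list of 5 numbers: the shift along the tool's x, y, z scaled (see below), then the turn about the tool's z scaled (see below), then the opening, from 0 (shut) to 1 (fully open). A call has 1 to 12 rows; each row shifts and turns the commanded pose from where the row before left it, along the tool's axes as they then stand; what a row does not reach is not made up. The controller multiplies each number of a shift by 30 mm and each number of a turn by 0.08 rad. A row lasts 1/10 s, in which the tool goes at most 50 mm and 8.59 degrees, less where a joint would pass 70% of its speed; a pose out of reach is approached as far as the arm can. A call with a number of a shift or a turn outside -1 to 1 is refused whole. A call with a gripper value outside its range is refused whole. The fingers move at their own pace and stop on an object; "newtons" is the grip in N (left out, the last holds). Time passes only in rows, so rows that do not move let the fingers close. It gives the time, the measured TCP pose, the force, the opening and the grip force at its end, in the units of the state.
- bot.observe(): the state, without advancing time (a new reading comes with each control period).
- bot.grab_frame(name): name is "scene" or "top" or "wrist"; returns a dict with "pixels" (384x512x3 uint8, red, green, blue), "fovy" (degrees; the focal length in pixels is half the picture's height over the tangent of half this angle, whatever the lens; pixels are square), "cx", "cy" (the principal point, pixels), "rvec" (rotation vector, rad) and "tvec" (3), from world to camera coordinates, as OpenCV has them; the wrist camera has in their place "mount" (4x4, takes a point from camera to tool coordinates, whose origin is the TCP and whose axes are the flange's). Camera axes: x right, y down, z forward; pixel columns grow to the right and rows downward; lengths in m; the calibration is good to about 2 mm. A picture is of the moment at which its call begins: read the wrist's pose just before it. There is no depth.
- bot.job_done(): hands the job in; it is judged then, once.
The state is a dict: "clock": time; "qpos": joint angles; "qd": joint speeds; "joint_efforts": joint torques, N m; "position": TCP position; "tool_rot": TCP orientation; "force": force on the tool from outside, world axes, zero at the start; "moment": the same for the moment, N m; "grip_width": finger opening in m; "finger_force": force on a finger pad.
Only numpy, scipy, OpenCV 4.12 (cv2) and the standard library are available. Lean on these libraries where they do the work, as an engineer would, in place of code of your own. Each camera call takes 0.05 s, during which the arm holds its last target. There are 200 camera calls.

## Working session

There is one attempt and no reset: what is moved stays moved. The work goes in short steps, Python scripts to look and compute and a tool call to move; the robot and the scene stay as the last step left them, time stands still between calls to the robot, and variables do not carry over. Pictures are saved under pics/ and viewed, at most 10 in all, crops included, and the job is handed in when it is done.

Besides the shell and the picture viewer there is one more tool, called by a JSON object that holds its "method" and its "body", one argument or row to a line. jog_arm: Moves the arm, as the interface text tells. Shifts and turns lie within -1 to 1; 1 stands for 30 mm of shift or 0.08 rad of turn. Its arguments: {"type":"object","properties":{"motion":{"type":"array","items":{"type":"array","items":{"type":"number"}}},"newtons":{"type":"number"}},"required":["motion"]}

```bash
mkdir -p pics; ls
cat > h.py <<'E'
from workcell import bot
import numpy as np, cv2
from scipy.spatial.transform import Rotation as R
def snap(name, fn):
    s=bot.observe(); f=bot.grab_frame(name); f['s']=s
    cv2.imwrite('pics/'+fn, f['pixels'][:,:,::-1])
    import pickle; pickle.dump(f,open('pics/'+fn+'.pkl','wb')); return f
def load(fn):
    import pickle; return pickle.load(open('pics/'+fn+'.pkl','rb'))
def cam(f):
    # returns Rwc, origin
    if 'mount' in f:
        T=np.array(f['mount']); s=f['s']; Rt=R.from_euler('xyz',s['tool_rot']).as_matrix()
        return Rt@T[:3,:3], Rt@T[:3,3]+np.array(s['position'])
    M=cv2.Rodrigues(np.array(f['rvec'],float))[0]; return M.T, -M.T@np.array(f['tvec'],float).ravel()
def foc(f): return 384/2/np.tan(np.radians(f['fovy'])/2)
def back(f,u,v,z):
    Rc,o=cam(f); F=foc(f); d=Rc@np.array([(u-f['cx'])/F,(v-f['cy'])/F,1]); return o+d*(z-o[2])/d[2]
def proj(f,p):
    Rc,o=cam(f); c=Rc.T@(np.array(p)-o); F=foc(f); return f['cx']+F*c[0]/c[2], f['cy']+F*c[1]/c[2]
E
python3 - <<'E'
from h import *
a=snap('scene','s1.png'); b=snap('top','t1.png')
print({k:v for k,v in a.items() if k!='pixels'}); print({k:v for k,v in b.items() if k not in('pixels','s')})
x=np.hstack([b['pixels']]); cv2.imwrite('pics/t1b.png',cv2.resize(x,(800,600),interpolation=cv2.INTER_CUBIC)[:,:,::-1])
cv2.imwrite('pics/s1b.png',cv2.resize(a['pixels'],(800,600),interpolation=cv2.INTER_CUBIC)[:,:,::-1])
E
```

```text
pics
{'fovy': 43.666613580662066, 'cx': 259.6461117729458, 'cy': 193.9449429363549, 'rvec': array([ 1.41266678,  2.31951389, -0.77411843]), 'tvec': array([ 0.24873448, -0.31611204,  1.93378222]), 's': {'clock': 0.0, 'qpos': array([-1.33517424,  0.52200043, -0.03634147,  1.5999858 ,  0.02122564,
        1.02112388, -0.11278999]), 'qd': array([-1.26452104e-03,  4.17476127e-04, -6.51547032e-06, -1.77937991e-03,
        2.61080898e-04, -1.06926097e-03,  2.06922917e-04]), 'joint_efforts': array([-3.54304193e-04, -9.27092099e+01,  1.97929122e+00, -3.69960880e+01,
        1.77728443e-02,  7.52110442e-03,  8.10458090e-06]), 'position': array([0.18809896, 0.59563494, 0.19914202]), 'tool_rot': array([-3.14046510e+00,  9.61900012e-05,  2.83579586e+00]), 'force': array([ 0.35685124, -0.16134223,  0.87745969]), 'moment': array([ 0.03507045,  0.05539658, -0.0077095 ]), 'finger_force': 0.0, 'grip_width': 0.08554854600960957}}
{'fovy': 52.62497995095238, 'cx': 251.76973770725286, 'cy': 190.0400370404566, 'rvec': array([ 2.06236905, -2.15626545,  0.23440998]), 'tvec': array([0.03708199, 0.55982961, 1.08221559])}
```

View pics/t1b.png

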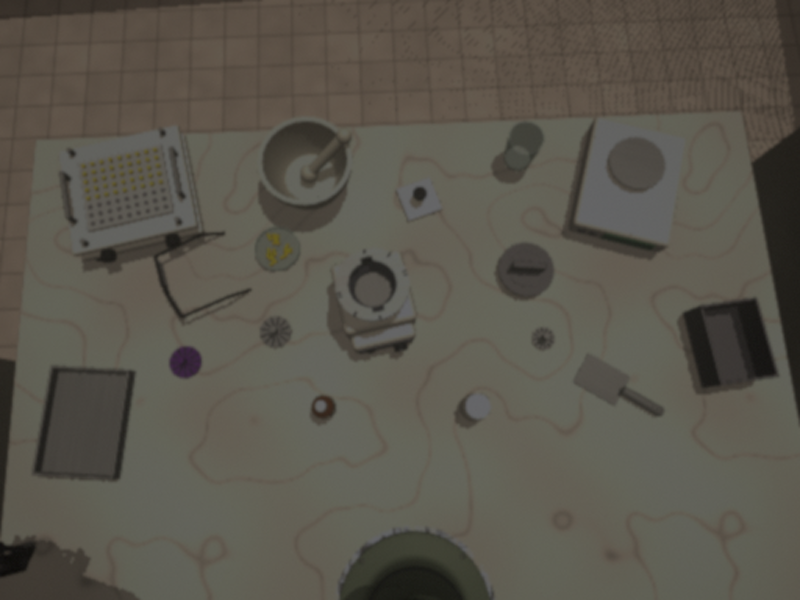

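View pics/s1b.png

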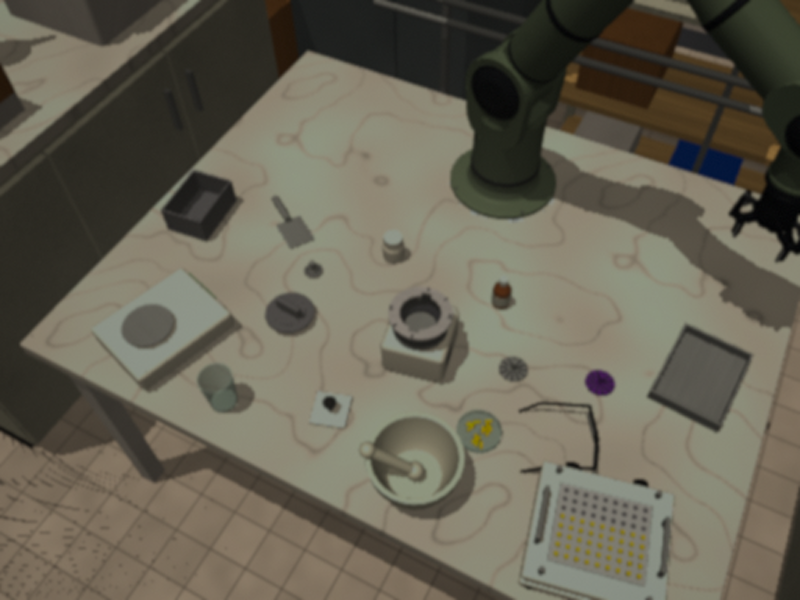

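The top view (800 px scale) shows the large disc at (276,332), the mill mouth at (373,285), the lid at (525,268) with its bar roughly level, the small disc at (543,338) and the purple decoy at (185,362).

Run:
```python
from h import *
f=load('t1.png'); k=512/800
for n,u,v,z in [('disc',276,332,.005),('lid',525,270,.02),('barL',509,267,.054),('barR',545,268,.054),('rim',372,284,.15),('noseL',355,345,.06),('noseR',413,338,.06),('small',543,338,.005),('dotA',366,256,.15),('dotB',378,312,.15),('glassR',252,290,.04),('dish',277,250,.01),('amber',322,406,.08)]:
    print(n,back(f,u*k,v*k,z).round(3))
p=f['pixels']
c1=cv2.resize(p[145:225,200:280],(560,560),interpolation=cv2.INTER_CUBIC); 
cv2.imwrite('pics/c1.png',np.clip(c1[:,:,::-1].astype(float)*1.6,0,255))
print(f['s']['position'], bot.observe()['clock'])
s=f['s']; Rt=R.from_euler('xyz',s['tool_rot']).as_matrix(); print(Rt.round(3))
```

```text
disc [0.513 0.244 0.005]
lid [ 0.613 -0.25   0.02 ]
barL [ 0.611 -0.212  0.054]
barR [ 0.606 -0.281  0.054]
rim [0.566 0.049 0.15 ]
noseL [0.473 0.087 0.06 ]
noseR [ 0.481 -0.021  0.06 ]
small [ 0.478 -0.276  0.005]
dotA [0.617 0.058 0.15 ]
dotB [0.516 0.041 0.15 ]
glassR [0.591 0.283 0.04 ]
dish [0.679 0.24  0.01 ]
amber [0.364 0.148 0.08 ]
[0.1880947  0.59568058 0.19918718] 0.1
[[-0.954  0.301 -0.   ]
 [ 0.301  0.954 -0.001]
 [-0.    -0.001 -1.   ]][ WARN:0@0.027] global loadsave.cpp:1063 imwrite_ Unsupported depth image for selected encoder is fallbacked to CV_8U.
```

View pics/c1.png

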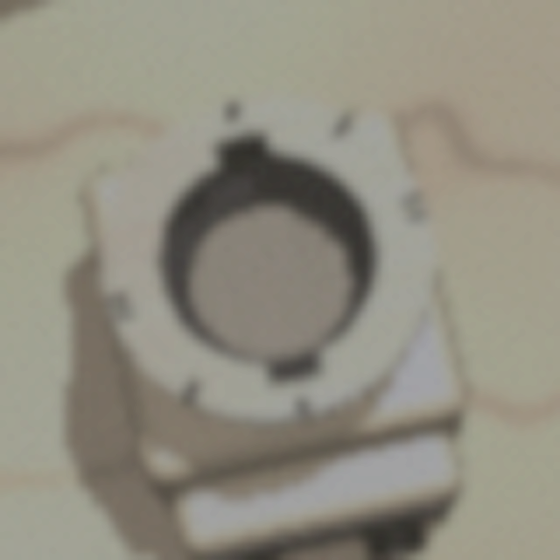

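The enlarged mill shows the dots at crop (233,111) and (305,408), and the single lines at (345,125) and (190,392). I'll square the wrist to the world axes first.

{"method": "jog_arm", "body": {
  "motion": [
    [0, 0, 0, 1, 1],
    [0, 0, 0, 1, 1],
    [0, 0, 0, 1, 1],
    [0, 0, 0, 1, 1],
    [0, 0, 0, 1, 1],
    [0, 0, 0, 1, 1],
    [0, 0, 0, 1, 1],
    [0, 0, 0, 1, 1],
    [0, 0, 0, 1, 1],
    [0, 0, 0, 1, 1],
    [0, 0, 0, 1, 1],
    [0, 0, 0, 1, 1]
  ]
}}

```text
clock: 1.3
position: [0.1881, 0.5958, 0.1994]
tool_rot: [-3.141, 0.001, 1.873]
force: [0.2, -0.9, 0.2]
grip_width: 0.0854
finger_force: 0.0
```

{"method": "jog_arm", "body": {
  "motion": [
    [0, 0, 0, 1, 1],
    [0, 0, 0, 1, 1],
    [0, 0, 0, 1, 1],
    [0, 0, 0, 0.81, 1],
    [-1, 0.9, 0, 0, 1],
    [-1, 0.9, 0, 0, 1],
    [-1, 0.9, 0, 0, 1],
    [-1, 0.9, 0, 0, 1],
    [-1, 0.9, 0, 0, 1],
    [-1, 0.9, 0, 0, 1],
    [-1, 0.9, 0, 0, 1],
    [-1, 0.9, 0, 0, 1]
  ]
}}

```text
clock: 2.5
position: [0.405, 0.3546, 0.1996]
tool_rot: [-3.141, 0.0, 1.571]
force: [0.7, 1.0, -0.5]
grip_width: 0.0851
finger_force: 0.0
```

Run:
```python
from h import *
f=load('t1.png')
A=back(f,200+233/7,145+111/7,.15);B=back(f,200+305/7,145+408/7,.15)
C=back(f,200+345/7,145+125/7,.15);D=back(f,200+190/7,145+392/7,.15)
print(A,B,(A+B)/2,np.degrees(np.arctan2(*(A-B)[1::-1])),(C+D)/2,np.degrees(np.arctan2(*(C-D)[1::-1])))
s=bot.observe();print(s['clock'],s['position'],s['tool_rot'],s['qpos'])
```

```text
[0.62579017 0.06024442 0.15      ] [0.50591729 0.03670659 0.15      ] [0.56585373 0.04847551 0.15      ] 11.109068717755395 [0.56612173 0.04855363 0.15      ] -31.667575760444993
2.5 [0.40497602 0.35462332 0.19961551] [-3.14139588e+00  1.04429476e-04  1.57110803e+00] [-1.07994036  0.40145658  0.3343979   1.84283411 -0.16149535  0.92391909
 -0.67218558]
```

{"method": "jog_arm", "body": {
  "motion": [
    [-0.9, 0.9, 0, 0, 1],
    [-0.9, 0.9, 0, 0, 1],
    [-0.9, 0.9, 0, 0, 1],
    [-0.9, 0.8, 0, 0, 1],
    [0, 0, 0, 0, 0.5],
    [0, 0, 0, 0, 0.5],
    [0, 0, 0, 0, 0.5]
  ]
}}

```text
clock: 3.2
position: [0.5086, 0.2489, 0.1995]
tool_rot: [-3.141, -0.0, 1.572]
force: [-1.3, 0.9, 0.3]
grip_width: 0.0442
finger_force: 0.0
```

Run:
```python
from h import *
f=snap('wrist','w1.png'); print(f['s']['position'],f['s']['grip_width'],f['fovy'],np.array(f['mount']).round(3)); print(proj(f,[.513,.244,.034]))
cv2.imwrite('pics/w1b.png',cv2.convertScaleAbs(cv2.resize(f['pixels'],(768,576)),alpha=1.5)[:,:,::-1])
```

```text
[0.50855917 0.24886822 0.19950102] 0.04418819530845738 66.0391840072211 [[ 0.001 -0.947 -0.321  0.082]
 [ 1.     0.001 -0.    -0.001]
 [ 0.    -0.321  0.947 -0.174]
 [ 0.     0.     0.     1.   ]]
(np.float64(257.0088035973424), np.float64(169.1551643586047))
```

View pics/w1b.png

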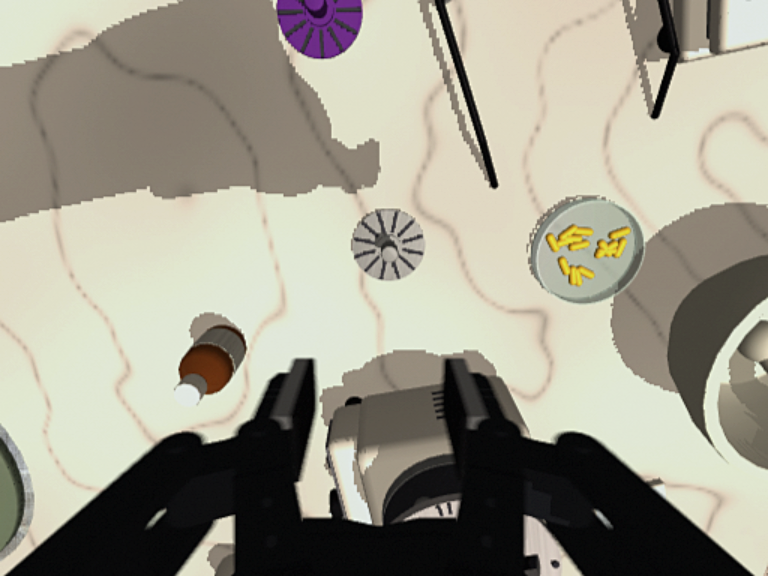

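The wrist view shows the disc's plate centred at (388,244) and its knob top at (390,254). The glasses' temple end is 10 cm away.

Run:
```python
from h import *
f=load('w1.png')
print(back(f,388/1.5,244/1.5,.005),back(f,390/1.5,254/1.5,.032))
```

```text
[0.51550591 0.2451021  0.005     ] [0.5165899  0.24327889 0.032     ]
```

{"method": "jog_arm", "body": {
  "motion": [
    [-0.16, 0.25, 0.9, 0, 0.5],
    [0, 0, 1, 0, 0.5],
    [0, 0, 1, 0, 0.5],
    [0, 0, 1, 0, 0.5],
    [0, 0, 1, 0, 0.5],
    [0, 0, 0.8, 0, 0.5],
    [0, 0, 0.5, 0, 0.5],
    [0, 0, 0, 0, 0.5],
    [0, 0, 0, 0, 0]
  ],
  "newtons": 40
}}

```text
clock: 4.15
position: [0.5169, 0.2437, 0.0144]
tool_rot: [3.141, -0.0, 1.571]
force: [0.4, 0.7, 0.3]
grip_width: 0.0291
finger_force: 0.0
```

{"method": "jog_arm", "body": {
  "motion": [
    [0, 0, 0, 0, 0],
    [0, 0, 0, 0, 0],
    [0, 0, 0, 0, 0],
    [0, 0, 0, 0, 0],
    [0, 0, 0, 0, 0]
  ]
}}

```text
clock: 4.65
position: [0.5168, 0.2433, 0.0139]
tool_rot: [3.141, -0.0, 1.571]
force: [-0.3, 0.9, 0.6]
grip_width: -0.0002
finger_force: 0.0
```

Run:
```python
from h import *
f=snap('wrist','w2.png'); g=snap('top','t2.png')
a=cv2.resize(f['pixels'],(640,480))[120:480,60:580]; b=cv2.resize(g['pixels'][180:240,140:227],(520,360))
cv2.imwrite('pics/m2.png',cv2.convertScaleAbs(np.hstack([a,b])[:, :],alpha=1.4)[:,:,::-1][:, :])
m=cv2.imread('pics/m2.png'); cv2.imwrite('pics/m2.png',cv2.resize(m,(800,277)))
```

```text
(no output)
```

View pics/m2.png

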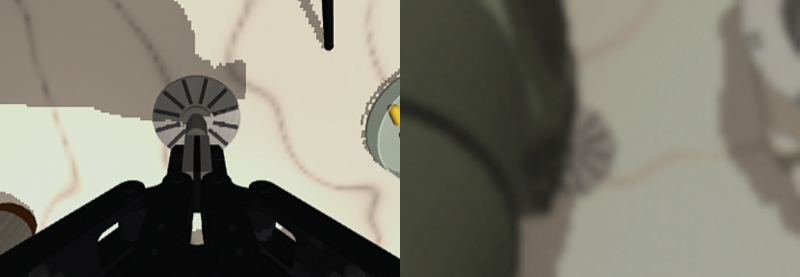

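The wrist view shows the disc centred at (197,117) with the closed fingers falling short of the knob at (197,140). That means an error along tool x.

Run:
```python
from h import *
f=load('w2.png'); g=load('t2.png'); s=f['s']
c=lambda x,y:((x*1.3+60)/1.25,(y*1.3+120)/1.25)
print(s['position'],s['tool_rot'])
print('disc',c(197,117),back(f,*c(197,117),.005),'knobtop',back(f,*c(197,122),.034),'tcp px',proj(f,s['position']),proj(f,[.516,.244,.005]))
print('top disc',back(g,178.3,213,.005))
a=load('s1.png'); print('scene', back(a,513*.64,370*.64,.005), back(a,420*.64,310*.64,.15))
x=cv2.resize(f['pixels'][170:330,170:350],(720,640),interpolation=cv2.INTER_CUBIC)[:600]
cv2.imwrite('pics/w2c.png',cv2.convertScaleAbs(x,alpha=1.4)[:,:,::-1])
```

```text
[0.51680524 0.24326612 0.01387125] [ 3.14140391e+00 -1.12084361e-04  1.57096560e+00]
disc (252.88000000000002, 217.68) [0.51626245 0.24479735 0.005     ] knobtop [0.51620866 0.25431775 0.034     ] tcp px (np.float64(253.7362537595073), np.float64(225.40280963459332)) (np.float64(252.48891050768103), np.float64(218.76718813991593))
top disc [0.51144825 0.23864066 0.005     ]
scene [0.51853645 0.24642323 0.005     ] [0.56221943 0.04671375 0.15      ]
```

View pics/w2c.png

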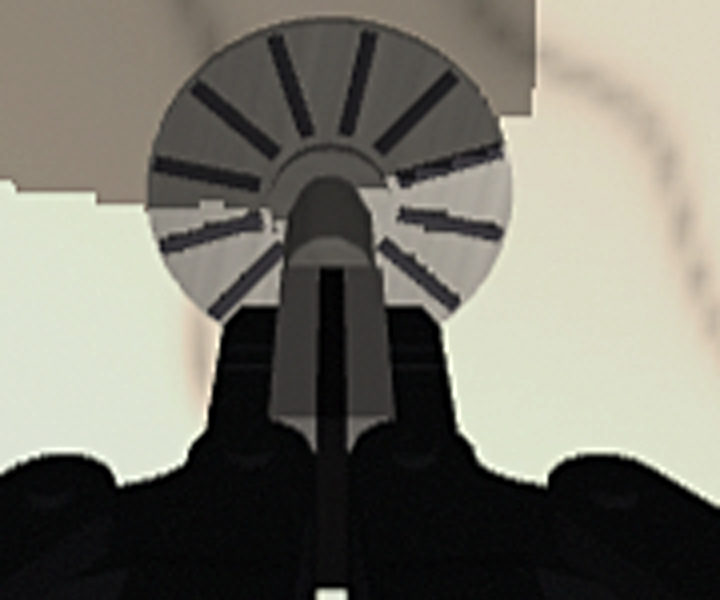

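Run:
```python
from h import *
f=load('w2.png'); t=f['s']['position']
def q(p): u,v=proj(f,p); return round((u-170)*4),round((v-170)*4)
for z in (.005,.014,.034): print('knob z',z,q([.5163,.2448,z]))
for dz in (0,.01,.02,.03,.04): print('tip dz',dz,q(t+[0,.011,dz]),q(t+[0,0,dz]),q(t+[.007,.011,dz]))
```

```text
knob z 0.005 (332, 191)
knob z 0.014 (332, 213)
knob z 0.034 (332, 271)
tip dz 0 (335, 158) (335, 222) (379, 158)
tip dz 0.01 (335, 184) (335, 250) (382, 184)
tip dz 0.02 (336, 211) (336, 281) (385, 212)
tip dz 0.03 (336, 243) (336, 315) (388, 243)
tip dz 0.04 (336, 278) (336, 354) (392, 278)
```

Run:
```python
from h import *
f=snap('scene','s2.png'); t=f['s']['position']
u,v=map(int,proj(f,[.516,.244,.03])); u0,v0=u-40,v-50
x=cv2.resize(f['pixels'][v0:v0+70,u0:u0+80],(800,700),interpolation=cv2.INTER_CUBIC)[100:700]
cv2.imwrite('pics/s2c.png',cv2.convertScaleAbs(x,alpha=1.8)[:,:,::-1])
def q(p): a,b=proj(f,p); return round((a-u0)*10),round((b-v0)*10-100)
print('disc',q([.5163,.2448,.005]),'knobtop',q([.5163,.2448,.034]),[ (dz,q(t+[0,0,dz])) for dz in (0,.02,.037)],'displaced',q(t+[0,-.019,0]))
```

```text
disc (401, 451) knobtop (410, 404) [(0, (399, 436)), (0.02, (405, 404)), (0.037, (411, 376))] displaced (346, 414)
```

View pics/s2c.png

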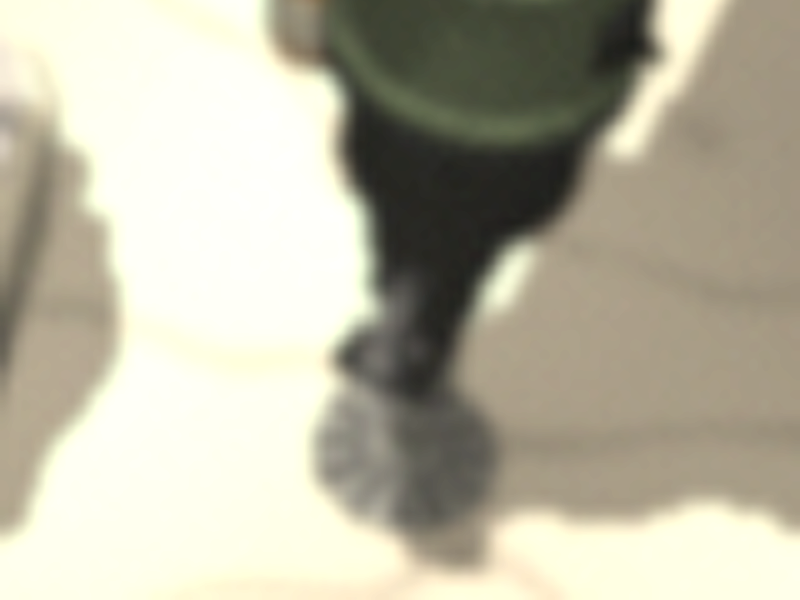

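The fingertips end above the knob, directly over the disc. So the real tips sit about 30–37 mm higher than the reported TCP. I'll open, go 28 mm lower watching the force, and close again.

{"method": "jog_arm", "body": {
  "motion": [
    [0, 0, 0, 0, 0.4],
    [0, 0, 0, 0, 0.4],
    [0, 0, 0, 0, 0.4],
    [0.03, 0, 0.3, 0, 0.4],
    [0, 0, 0.2, 0, 0.4],
    [0, 0, 0.2, 0, 0.4],
    [0, 0, 0, 0, 0.4]
  ]
}}

```text
clock: 5.5
position: [0.5162, 0.2438, -0.0084]
tool_rot: [-3.14, 0.001, 1.571]
force: [-0.5, 0.1, 1.2]
grip_width: 0.0338
finger_force: 0.0
```

{"method": "jog_arm", "body": {
  "motion": [
    [0, 0, 0.1, 0, 0.4],
    [0, 0, 0.1, 0, 0.4],
    [0, 0, 0, 0, 0.4],
    [0, 0, 0, 0, 0],
    [0, 0, 0, 0, 0],
    [0, 0, 0, 0, 0],
    [0, 0, 0, 0, 0],
    [0, 0, 0, 0, 0]
  ],
  "newtons": 40
}}

```text
clock: 6.3
position: [0.5168, 0.2442, -0.0131]
tool_rot: [3.141, -0.0, 1.571]
force: [-1.5, -0.6, 6.0]
grip_width: 0.0117
finger_force: 39.1
```

{"method": "jog_arm", "body": {
  "motion": [
    [0, 0, -0.3, 0, 0],
    [0, 0, -0.7, 0, 0],
    [0, 0, -1, 0, 0],
    [0, 0, -1, 0, 0],
    [0, 0, -1, 0, 0],
    [0, 0, -1, 0, 0],
    [0, 0, -1, 0, 0],
    [0, 0, -0.8, 0, 0],
    [0, 0, 0, 0, 0],
    [0, 0, 0, 0, 0]
  ]
}}

```text
clock: 7.3
position: [0.5166, 0.2442, 0.191]
tool_rot: [3.141, -0.001, 1.571]
force: [-0.2, -0.1, -3.2]
grip_width: 0.0121
finger_force: 39.1
```

Run:
```python
from h import *
f=snap('wrist','w3.png')
print(f['s']['position'],f['s']['grip_width'],f['s']['force'])
x=cv2.resize(f['pixels'][170:330,170:350],(720,640),interpolation=cv2.INTER_CUBIC)[:600]
cv2.imwrite('pics/w3c.png',cv2.convertScaleAbs(x,alpha=1.4)[:,:,::-1])
```

```text
[0.51658692 0.24421195 0.19096592] 0.01212416838372282 [-0.19657814 -0.13068944 -3.1513678 ]
```

View pics/w3c.png

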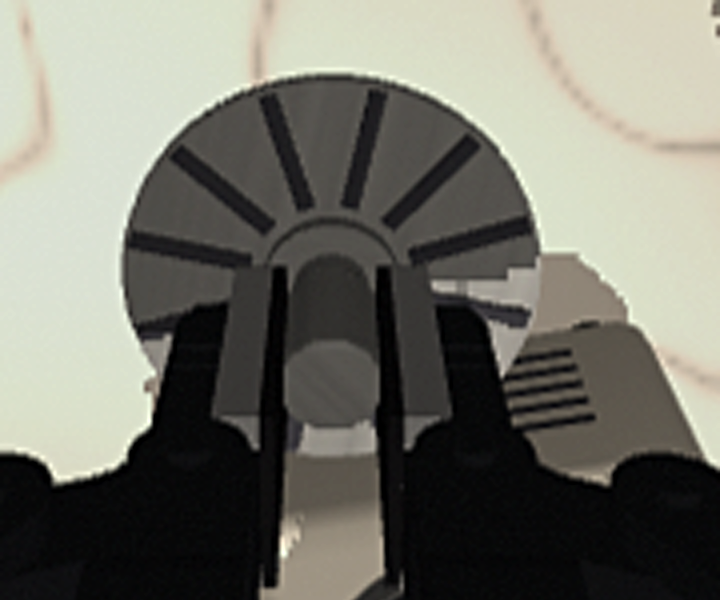

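The disc is held squarely by its knob head. Next I'll go just past the mill so the wrist camera can see the rim unobstructed.

{"method": "jog_arm", "body": {
  "motion": [
    [-0.6, 0.18, 0, 0, 0],
    [-1, 0.18, 0, 0, 0],
    [-1, 0.18, 0, 0, 0],
    [-1, 0.18, 0, 0, 0],
    [-1, 0.18, 0, 0, 0],
    [-1, 0.18, 0, 0, 0],
    [-1, 0.18, 0, 0, 0],
    [-1, 0.18, 0, 0, 0],
    [-0.8, 0.2, 0, 0, 0],
    [-0.4, 0, 0, 0, 0],
    [0, 0, 0, 0, 0],
    [0, 0, 0, 0, 0]
  ]
}}

```text
clock: 8.55
position: [0.5656, -0.0189, 0.1902]
tool_rot: [-3.141, -0.0, 1.571]
force: [-0.4, 0.0, -2.4]
grip_width: 0.0118
finger_force: 39.1
```

Run:
```python
from h import *
f=snap('wrist','w4.png')
print(f['s']['position'],f['s']['grip_width'],proj(f,[.566,.0485,.15]))
cv2.imwrite('pics/w4b.png',cv2.convertScaleAbs(cv2.resize(f['pixels'],(800,600),interpolation=cv2.INTER_CUBIC),alpha=1.2)[:,:,::-1])
```

```text
[ 0.56555777 -0.01890128  0.19015118] 0.011823478167340772 (np.float64(254.4604690907895), np.float64(113.41947253272592))
```

View pics/w4b.png

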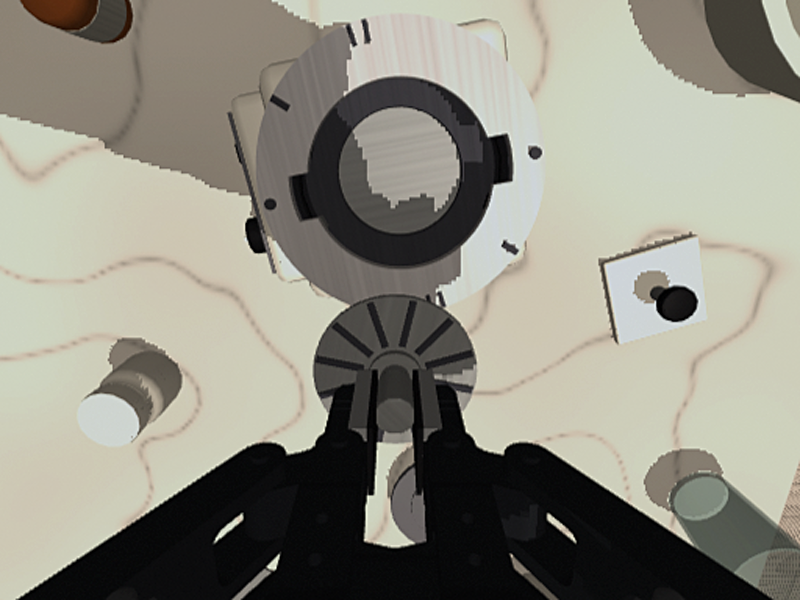

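The wrist view shows the dots at (535,153) and (270,204), the single lines at (510,247) and (280,102), and the mouth spanning x 308–494, y 77–267. The seat spans x 340–461, y 108–233.

Run:
```python
from h import *
f=load('w4.png'); k=.64
def b(u,v,z=.15): return back(f,u*k,v*k,z)
for P,Q in [((535,153),(270,204)),((510,247),(280,102))]:
    A,B=b(*P),b(*Q); print((A+B)/2,np.linalg.norm(A-B),np.degrees(np.arctan2(*(A-B)[1::-1])))
print('mouth',(b(308,172)[0]+b(494,172)[0])/2,b(308,172)[0]-b(494,172)[0],(b(400,77)[1]+b(400,267)[1])/2)
print('seat',(b(340,170,.112)+b(461,170,.112))/2,(b(400,108,.112)+b(400,233,.112))/2)
# disc centre relative to TCP: edges of disc left 314,right 477 ; top row 295
print('disc x',(b(314,368,.208)+b(477,368,.208))/2, 'top', b(396,295,.208), b(314,368,.208)-b(477,368,.208))
print(f['s']['position'])
```

```text
[0.56716174 0.04774802 0.15      ] 0.12108378568383293 10.657696093852778
[0.56733452 0.04815861 0.15      ] 0.12105723752446022 -31.284492403953863
mouth 0.5675047705090481 -0.0832393437652893 0.04813825293416607
seat [0.56771857 0.04962995 0.112     ] [0.56746928 0.04804487 0.112     ]
disc x [ 0.56513027 -0.0170262   0.208     ] top [0.56525755 0.01182359 0.208     ] [-0.06122601 -0.00012056  0.        ]
[ 0.56555777 -0.01890128  0.19015118]
```

{"method": "jog_arm", "body": {
  "motion": [
    [0.6, 0.07, 0, 0, 0],
    [0.9, 0, 0, 0, 0],
    [0.5, 0, 0, 0, 0],
    [0.23, 0, 0, 0, 0],
    [0, 0, 0.5, 0, 0],
    [0, 0, 0.6, 0, 0],
    [0, 0, 0.6, 0, 0],
    [0, 0, 0.3, 0, 0],
    [0, 0, 0.3, 0, 0],
    [0, 0, 0, 0, 0],
    [0, 0, 0, 0, 0]
  ]
}}

```text
clock: 9.7
position: [0.5683, 0.0469, 0.1221]
tool_rot: [3.141, 0.0, 1.571]
force: [-0.7, 0.5, -1.5]
grip_width: 0.0123
finger_force: 39.2
```

{"method": "jog_arm", "body": {
  "motion": [
    [0, 0, 0.2, 0, 0],
    [0, 0, 0.2, 0, 0],
    [0, 0, 0.2, 0, 0],
    [0, 0, 0.1, 0, 0],
    [0, 0, 0, 0, 0]
  ]
}}

```text
clock: 10.2
position: [0.5678, 0.047, 0.1001]
tool_rot: [-3.141, 0.0, 1.571]
force: [-0.1, 0.0, -1.2]
grip_width: 0.0118
finger_force: 39.2
```

{"method": "jog_arm", "body": {
  "motion": [
    [0.04, 0, 0.07, 0, 0],
    [0, 0, 0.07, 0, 0],
    [0, 0, 0, 0, 0]
  ]
}}

```text
clock: 10.5
position: [0.568, 0.0483, 0.0963]
tool_rot: [-3.141, 0.0, 1.571]
force: [-0.1, 0.2, -1.7]
grip_width: 0.0117
finger_force: 39.2
```

{"method": "jog_arm", "body": {
  "motion": [
    [0, 0, 0.06, 0, 0],
    [0, 0, 0.04, 0, 0],
    [0, 0, 0, 0, 0]
  ]
}}

```text
clock: 10.8
position: [0.568, 0.0482, 0.0934]
tool_rot: [-3.141, 0.0, 1.571]
force: [-0.1, 1.1, -1.8]
grip_width: 0.0119
finger_force: 39.2
```

No contact 5 mm below the seat's edge, so the disc is in the seat. I'll lower the last millimetre and release.

{"method": "jog_arm", "body": {
  "motion": [
    [0, 0, 0.04, 0, 0],
    [0, 0, 0, 0, 0],
    [0, 0, 0, 0, 0.33],
    [0, 0, 0, 0, 0.33],
    [0, 0, 0, 0, 0.33]
  ]
}}

```text
clock: 11.3
position: [0.5681, 0.0483, 0.0923]
tool_rot: [3.142, -0.0, 1.571]
force: [0.2, 0.4, 0.6]
grip_width: 0.0281
finger_force: 0.0
```

{"method": "jog_arm", "body": {
  "motion": [
    [0, 0, -0.3, 0, 0.33],
    [0, 0, -0.6, 0, 0.33],
    [0, 0, -1, 0, 0.33],
    [0, 0, -1, 0, 0.33],
    [0, 0, -0.8, 0, 0.33],
    [-0.6, 0, 0, 0, 0.4],
    [-1, 0, 0, 0, 0.4],
    [-0.6, 0, 0, 0, 0.4],
    [-0.3, 0, 0, 0, 0.4],
    [0, 0, 0, 0, 0.4],
    [0, 0, 0, 0, 0.4]
  ]
}}

```text
clock: 12.4
position: [0.5682, -0.0258, 0.2034]
tool_rot: [-3.142, -0.0, 1.572]
force: [-0.3, -0.2, -0.1]
grip_width: 0.0342
finger_force: 0.0
```

Run:
```python
from h import *
f=snap('wrist','w5.png')
print(f['s']['position'],f['s']['clock'])
a=f['pixels'][60:220,160:360]   # mill
cv2.imwrite('pics/w5c.png',cv2.convertScaleAbs(cv2.resize(a,(750,600),interpolation=cv2.INTER_CUBIC),alpha=1.2)[:,:,::-1])
def q(p): u,v=proj(f,p); return round((u-160)*3.75),round((v-60)*3.75)
print('exp disc c',q([.5673,.048,.111]),'knob top',q([.5673,.048,.14]),[q([.5673+.033*np.cos(t),.048+.033*np.sin(t),.112]) for t in (0,np.pi/2,np.pi,-np.pi/2)],[q([.5673+.031*np.cos(t),.048+.031*np.sin(t),.111]) for t in (0,np.pi/2,np.pi,-np.pi/2)])
```

```text
[ 0.56815602 -0.0258076   0.20339839] 12.4
exp disc c (347, 156) knob top (347, 160) [(491, 156), (347, -1), (203, 156), (347, 300)] [(482, 156), (347, 9), (212, 156), (347, 291)]
```

View pics/w5c.png

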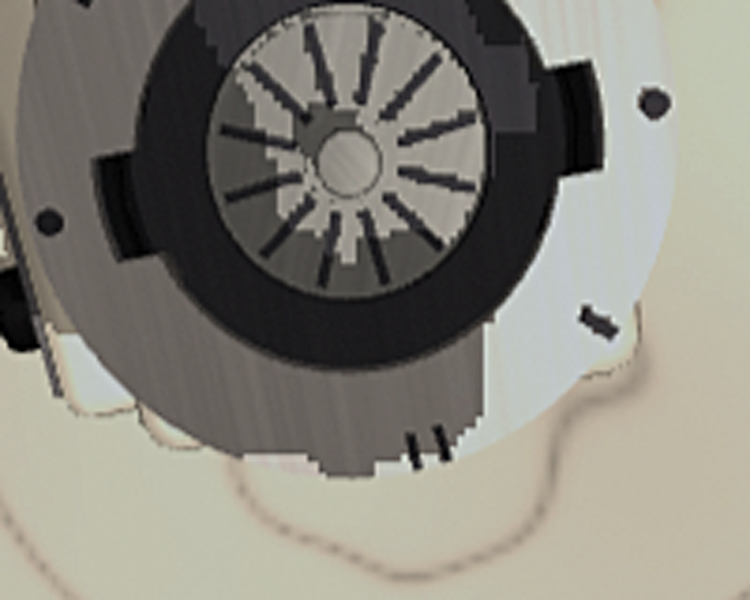

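The disc sits flat and centred in the seat, with its knob top at (349,160), as predicted. On to the lid; I'll measure it with image code from here, as my picture views are used up.

{"method": "jog_arm", "body": {
  "motion": [
    [-0.6, 0.17, 0, 0, 0.45],
    [-1, 0.17, 0, 0, 0.45],
    [-1, 0.17, 0, 0, 0.45],
    [-1, 0.17, 0, 0, 0.45],
    [-1, 0.17, 0, 0, 0.45],
    [-1, 0.17, 0, 0, 0.45],
    [-1, 0.17, 0, 0, 0.45],
    [-0.6, 0.2, 0, 0, 0.45],
    [-0.15, 0, 0, 0, 0.45],
    [0, 0, 0, 0, 0.45],
    [0, 0, 0, 0, 0.45]
  ]
}}

```text
clock: 13.55
position: [0.61, -0.2456, 0.2032]
tool_rot: [-3.141, -0.001, 1.572]
force: [0.5, 0.5, -0.4]
grip_width: 0.0384
finger_force: 0.0
```

Run:
```python
from h import *
f=snap('wrist','w6.png'); g=cv2.cvtColor(f['pixels'],cv2.COLOR_RGB2GRAY)
print(f['s']['position'],f['s']['grip_width'],proj(f,[.611,-.247,.054]),proj(f,[.611,-.247,.022]))
c=cv2.HoughCircles(g,cv2.HOUGH_GRADIENT,1,60,param1=80,param2=25,minRadius=38,maxRadius=75)
for u,v,r in (c[0][:4] if c is not None else []): print('circ',u,v,r,back(f,u,v,.022))
ls=cv2.createLineSegmentDetector().detect(g)[0][:,0]
for l in ls:
    n=np.hypot(l[0]-l[2],l[1]-l[3])
    m=[(l[0]+l[2])/2,(l[1]+l[3])/2]
    if n>12 and 190<m[0]<320 and 100<m[1]<240:
        A,B=back(f,l[0],l[1],.054),back(f,l[2],l[3],.054); print(l.round(),A[:2].round(4),B[:2].round(4),np.degrees(np.arctan2(*(A-B)[1::-1])).round(1))
```

```text
[ 0.61001759 -0.24562279  0.20320408] 0.038367562295550835 (np.float64(254.0988391110324), np.float64(169.80635315534596)) (np.float64(253.96901175557142), np.float64(163.30156551399486))
circ 257.5 165.5 43.6 [ 0.61535994 -0.24975787  0.022     ]
circ 483.5 278.5 71.1 [ 0.93481087 -0.41204276  0.022     ]
[203. 237. 216. 237.] [ 0.5493 -0.332 ] [ 0.5645 -0.3318] -179.3
[215. 182. 211. 154.] [ 0.566  -0.2614] [ 0.5633 -0.2295] -85.1
[275. 123. 293. 139.] [ 0.6331 -0.1949] [ 0.6535 -0.2126] 139.1
[222. 193. 215. 181.] [ 0.5742 -0.2747] [ 0.567  -0.2608] -62.6
[293. 140. 300. 153.] [ 0.6538 -0.2139] [ 0.662  -0.2281] 120.0
[251. 209. 231. 202.] [ 0.6075 -0.295 ] [ 0.5847 -0.2856] -22.4
[302. 171. 293. 192.] [ 0.665  -0.2479] [ 0.6564 -0.2732] 71.3
[293. 193. 271. 208.] [ 0.6561 -0.2745] [ 0.6306 -0.2934] 36.5
[270. 208. 252. 209.] [ 0.6293 -0.2926] [ 0.6085 -0.2946] 5.4
[300. 154. 302. 169.] [ 0.6621 -0.2292] [ 0.6644 -0.2464] 97.8
[213. 149. 218. 137.] [ 0.5653 -0.2238] [ 0.5721 -0.2105] -117.1
[250.  91. 252. 113.] [ 0.6066 -0.1626] [ 0.6082 -0.1852] 94.0
[260. 119. 275. 123.] [ 0.6171 -0.1917] [ 0.6331 -0.1956] 166.3
[225. 133. 251. 122.] [ 0.5793 -0.2059] [ 0.607  -0.1941] -156.8
[308. 246. 313. 234.] [ 0.6776 -0.3428] [ 0.6825 -0.3273] -107.6
[247. 164. 249. 137.] [ 0.6032 -0.2407] [ 0.6053 -0.2102] -94.1
[256. 149. 251. 198.] [ 0.6125 -0.2238] [ 0.607  -0.2809] 84.6
[267. 152. 261. 198.] [ 0.6252 -0.2266] [ 0.6197 -0.2808] 84.2
[259. 198. 265. 151.] [ 0.6168 -0.281 ] [ 0.6225 -0.2252] -95.8
[311. 200. 325. 174.] [ 0.6776 -0.2826] [ 0.6914 -0.2518] -114.1
[228. 135. 219. 146.] [ 0.5822 -0.2085] [ 0.5727 -0.2197] 49.9
[305. 214. 310. 200.] [ 0.6711 -0.3007] [ 0.6768 -0.2831] -108.1
[319. 194. 311. 208.] [ 0.6867 -0.2761] [ 0.6777 -0.2933] 62.2
[214. 187. 211. 202.] [ 0.5654 -0.2673] [ 0.5612 -0.2855] 76.9
[187. 217. 199. 211.] [ 0.5316 -0.3054] [ 0.5467 -0.2968] -150.5
```

{"method": "jog_arm", "body": {
  "motion": [
    [-0.18, 0.2, 0, 0, 0.45],
    [0, 0, 0.5, 1, 0.45],
    [0, 0, 1, 0.22, 0.45],
    [0, 0, 1, 0, 0.45],
    [0, 0, 1, 0, 0.45],
    [0, 0, 1, 0, 0.45],
    [0, 0, 0.8, 0, 0.45],
    [0, 0, 0.5, 0, 0.45],
    [0, 0, 0.4, 0, 0.45],
    [0, 0, 0.3, 0, 0.45],
    [0, 0, 0.17, 0, 0.45],
    [0, 0, 0, 0, 0.45]
  ]
}}

```text
clock: 14.8
position: [0.6159, -0.2526, 0.0031]
tool_rot: [-3.142, -0.0, 1.473]
force: [-0.5, -0.4, -0.5]
grip_width: 0.0382
finger_force: 0.0
```

{"method": "jog_arm", "body": {
  "motion": [
    [0, 0, 0, 0, 0],
    [0, 0, 0, 0, 0],
    [0, 0, 0, 0, 0],
    [0, 0, 0, 0, 0],
    [0, 0, 0, 0, 0],
    [0, 0, 0, 0, 0]
  ],
  "newtons": 80
}}

```text
clock: 15.4
position: [0.6164, -0.2529, 0.004]
tool_rot: [3.14, 0.0, 1.473]
force: [-0.6, -0.3, 6.0]
grip_width: 0.012
finger_force: 79.0
```

{"method": "jog_arm", "body": {
  "motion": [
    [0, 0, -0.3, 0, 0],
    [0, 0, -0.7, 0, 0],
    [0, 0, -1, 0, 0],
    [0, 0, -1, 0, 0],
    [0, 0, -1, 0, 0],
    [0, 0, -1, 0, 0],
    [0, 0, -0.8, 0, 0],
    [0, 0, -0.4, 0, 0],
    [0, 0, 0, 0, 0],
    [0, 0, 0, 0, 0]
  ]
}}

```text
clock: 16.4
position: [0.6154, -0.2523, 0.1882]
tool_rot: [-3.14, -0.0, 1.474]
force: [0.0, 0.6, -2.9]
grip_width: 0.0123
finger_force: 78.3
```

```bash
cat > lid.py <<'E'
from h import *
import sys
f=snap('wrist',sys.argv[1]); s=f['s']; g=cv2.cvtColor(f['pixels'],cv2.COLOR_RGB2GRAY)
p=np.array(s['position']); Rt=R.from_euler('xyz',s['tool_rot']).as_matrix(); zp=p[2]-.004+.022
print(p,s['tool_rot'],s['grip_width'],s['force'],s['clock'],s['qpos'].round(2))
# LSD edge points, fit circle of the plate (known radius 55 mm) in tool coords with robust LSQ
ls=cv2.createLineSegmentDetector().detect(g)[0][:,0]
P=[]
for l in ls:
    A,B=[Rt.T@(back(f,*q,zp)-p) for q in (l[:2],l[2:])]
    for t in np.linspace(0,1,8):
        q=A+(B-A)*t
        d=(B-A)[:2]/np.linalg.norm((B-A)[:2])
        if abs(np.hypot(*q[:2])-.055)<.006 and abs(d@q[:2])/.055<.35 and q[0]>-.03: P.append(q[:2])
P=np.array(P)
from scipy.optimize import least_squares
r=least_squares(lambda c:np.hypot(*(P-c[:2]).T)-c[2],[0,0,.055],loss='soft_l1',f_scale=.0007)
print(len(P),'centre tool xy,r',r.x.round(4))
for l in ls:
    A,B=[Rt.T@(back(f,*q,zp+.032)-p) for q in (l[:2],l[2:])]
    n=np.hypot(*(A-B)[:2])
    if n>.02 and max(abs(A[1]),abs(B[1]))<.015 and max(abs(A[0]),abs(B[0]))<.045: print('bar',A[:2].round(4),B[:2].round(4),np.degrees(np.arctan((A-B)[1]/(A-B)[0])).round(1))
E
python3 lid.py w7.png
```

```text
[ 0.61538665 -0.25228363  0.18821721] [-3.14044010e+00 -4.05726153e-04  1.47353987e+00] 0.012284517386705723 [ 0.04534772  0.63762476 -2.8741562 ] 16.4 [ 0.03  0.64  0.43  1.51 -0.29  1.06  0.44]
145 centre tool xy,r [ 0.0005 -0.0011  0.0541]
bar [-0.0269  0.0056] [0.0176 0.0049] -1.0
bar [-0.0064 -0.0099] [ 0.0176 -0.008 ] 4.6
bar [0.0176 0.0064] [-0.0064  0.0083] -4.6
bar [0.0398 0.0049] [0.0189 0.0066] -4.7
```

The lid is held centred to within about 1 mm. I'll turn it +106.3° so the lugs line up with the slots (stop yaw 3.328), then move over the mill.

{"method": "jog_arm", "body": {
  "motion": [
    [0, 0, 0, -0.5, 0],
    [0, 0, 0, -1, 0],
    [0, 0, 0, -1, 0],
    [0, 0, 0, -1, 0],
    [0, 0, 0, -1, 0],
    [0, 0, 0, -1, 0],
    [0, 0, 0, -1, 0],
    [0, 0, 0, -1, 0],
    [0, 0, 0, -1, 0],
    [0, 0, 0, -1, 0],
    [0, 0, 0, -1, 0],
    [0, 0, 0, -1, 0]
  ]
}}

```text
clock: 17.65
position: [0.6152, -0.2524, 0.1876]
tool_rot: [-3.141, -0.002, 2.397]
force: [0.9, 0.7, -2.9]
grip_width: 0.012
finger_force: 78.3
```

{"method": "jog_arm", "body": {
  "motion": [
    [0, 0, 0, -1, 0],
    [0, 0, 0, -1, 0],
    [0, 0, 0, -1, 0],
    [0, 0, 0, -1, 0],
    [0, 0, 0, -1, 0],
    [0, 0, 0, -1, 0],
    [0, 0, 0, -1, 0],
    [0, 0, 0, -1, 0],
    [0, 0, 0, -1, 0],
    [0, 0, 0, -1, 0],
    [0, 0, 0, -1, 0],
    [0, 0, 0, -0.7, 0]
  ]
}}

```text
clock: 18.85
position: [0.6152, -0.2524, 0.1876]
tool_rot: [3.14, -0.002, -2.951]
force: [-0.3, 0.6, -2.4]
grip_width: 0.0123
finger_force: 78.3
```

{"method": "jog_arm", "body": {
  "motion": [
    [0, 0, 0, 0, 0],
    [0, 0, 0, 0, 0]
  ]
}}

```text
clock: 19.05
position: [0.6154, -0.2526, 0.1882]
tool_rot: [3.141, -0.001, -2.956]
force: [-0.4, 0.8, -2.6]
grip_width: 0.0121
finger_force: 78.3
```

Run:
```python
from h import *
s=bot.observe(); Rt=R.from_euler('xyz',s['tool_rot']).as_matrix()
print(s['position'],s['tool_rot'],s['qpos'].round(2),(Rt.T@(np.array([.5677,.0483,0])-s['position']))/.03)
```

```text
[ 0.61541599 -0.25255483  0.18824124] [ 3.14073035e+00 -1.13096032e-03 -2.95574839e+00] [ 0.32  0.6  -0.04  1.49  0.02  1.05  2.04] [-0.29697972 10.1442882   6.283126  ]
```

{"method": "jog_arm", "body": {
  "motion": [
    [-0.1, 0.5, 0, 0, 0],
    [-0.1, 1, 0, 0, 0],
    [-0.1, 1, 0, 0, 0],
    [0, 1, 0, 0, 0],
    [0, 1, 0, 0, 0],
    [0, 1, 0, 0, 0],
    [0, 1, 0, 0, 0],
    [0, 1, 0, 0, 0],
    [0, 1, 0, 0, 0],
    [0, 0.8, 0, 0, 0],
    [0, 0.5, 0, 0, 0],
    [0, 0.34, 0, 0, 0]
  ]
}}

```text
clock: 20.25
position: [0.5675, 0.0493, 0.1891]
tool_rot: [3.141, -0.0, -2.953]
force: [-0.4, -0.0, -2.5]
grip_width: 0.0122
finger_force: 78.4
```

{"method": "jog_arm", "body": {
  "motion": [
    [0, 0, 0, 0, 0],
    [0, 0, 0, 0, 0]
  ]
}}

```text
clock: 20.45
position: [0.568, 0.0469, 0.1891]
tool_rot: [-3.141, -0.0, -2.955]
force: [0.8, -0.3, -2.8]
grip_width: 0.0121
finger_force: 78.4
```

```bash
python3 lid.py w8.png
python3 - <<'E'
from h import *
s=bot.observe(); Rt=R.from_euler('xyz',s['tool_rot']).as_matrix()
print((Rt.T@(np.array([.5677,.0483,0])-s['position']))/.03)
E
```

```text
[0.56802448 0.04693269 0.18914267] [-3.14107134e+00 -1.07470947e-04 -2.95486065e+00] 0.012145809891369014 [ 0.75514816 -0.34913545 -2.78204437] 20.45 [-0.12  0.45 -0.09  1.76  0.05  0.94  1.53]
192 centre tool xy,r [ 0.0019 -0.0003  0.0544]
bar [-0.0446  0.0101] [-0.0225  0.0086] -3.7
bar [ 0.0034 -0.0065] [-0.0217 -0.0069] 1.0
bar [-0.0044 -0.0098] [ 0.0196 -0.0078] 4.6
bar [-0.0257  0.0052] [0.0123 0.0052] 0.1
bar [0.0196 0.0065] [-0.0044  0.0084] -4.5
bar [0.0418 0.0051] [0.0209 0.0068] -4.5
[1.35000637e-05 6.10983311e-02 6.30416512e+00]
```

{"method": "jog_arm", "body": {
  "motion": [
    [0, 0.04, 0.3, 0, 0],
    [0, 0, 0.4, 0, 0],
    [0, 0, 0.3, 0, 0],
    [0, 0, 0.2, 0, 0],
    [0, 0, 0, 0, 0],
    [0, 0, 0, 0, 0]
  ]
}}

```text
clock: 21.1
position: [0.5677, 0.049, 0.1532]
tool_rot: [-3.142, -0.0, -2.954]
force: [-0.3, 0.4, -1.6]
grip_width: 0.0123
finger_force: 78.4
```

{"method": "jog_arm", "body": {
  "motion": [
    [0, 0, 0.08, 0, 0],
    [0, 0, 0.08, 0, 0],
    [0, 0, 0, 0, 0]
  ]
}}

```text
clock: 21.4
position: [0.5676, 0.0491, 0.1482]
tool_rot: [-3.142, -0.0, -2.954]
force: [0.2, 0.1, -2.0]
grip_width: 0.012
finger_force: 78.4
```

{"method": "jog_arm", "body": {
  "motion": [
    [0, -0.02, 0.08, 0, 0],
    [0, 0, 0.08, 0, 0],
    [0, 0, 0, 0, 0]
  ]
}}

```text
clock: 21.7
position: [0.5676, 0.0484, 0.1432]
tool_rot: [-3.142, -0.001, -2.954]
force: [-0.2, 0.3, -3.2]
grip_width: 0.0118
finger_force: 78.4
```

{"method": "jog_arm", "body": {
  "motion": [
    [0, 0, 0.08, 0, 0],
    [0, 0, 0.05, 0, 0],
    [0, 0, 0, 0, 0]
  ]
}}

```text
clock: 22.0
position: [0.5676, 0.0485, 0.1395]
tool_rot: [3.142, -0.0, -2.954]
force: [0.0, 1.2, -2.7]
grip_width: 0.0124
finger_force: 78.4
```

{"method": "jog_arm", "body": {
  "motion": [
    [0, 0, 0.04, 0, 0],
    [0, 0, 0.03, 0, 0],
    [0, 0, 0, 0, 0]
  ]
}}

```text
clock: 22.3
position: [0.5679, 0.0485, 0.1384]
tool_rot: [-3.141, 0.001, -2.954]
force: [-4.7, -1.3, 11.2]
grip_width: 0.0121
finger_force: 80.3
```

{"method": "jog_arm", "body": {
  "motion": [
    [0, 0, 0.03, 0, 0],
    [0, 0, 0, 0, 0]
  ]
}}

```text
clock: 22.5
position: [0.5679, 0.0485, 0.1383]
tool_rot: [-3.141, 0.001, -2.954]
force: [-10.6, -1.7, 27.2]
grip_width: 0.0119
finger_force: 82.5
```

The lid is fully down (z 0.138, contact felt). I'll ease the push slightly and then turn clockwise.

{"method": "jog_arm", "body": {
  "motion": [
    [0, 0, -0.03, 0, 0],
    [0, 0, 0, 0.5, 0],
    [0, 0, 0, 0.5, 0],
    [0, 0, 0, 0.7, 0],
    [0, 0, 0, 0.7, 0],
    [0, 0, 0, 0, 0]
  ],
  "newtons": 110
}}

```text
clock: 23.1
position: [0.5686, 0.0486, 0.1385]
tool_rot: [3.141, 0.002, 3.135]
force: [0.6, -1.0, 9.2]
grip_width: 0.0114
finger_force: 108.7
```

Run:
```python
from h import *
s=bot.observe(); print(s['position'],s['tool_rot'],s['force'],s['moment'],s['qpos'].round(2),s['grip_width'])
```

```text
[0.56859248 0.04863917 0.13849284] [3.14142319e+00 2.02159500e-03 3.13544252e+00] [ 0.57533981 -1.04960173  9.23732567] [-0.07049429  0.13141509 -0.01609175] [-0.16  0.51 -0.04  1.81  0.03  0.83  1.35] 0.011391114252126184
```

{"method": "jog_arm", "body": {
  "motion": [
    [0, 0, 0, 0.7, 0],
    [0, 0, 0, 0.7, 0],
    [0, 0, 0, 0.7, 0],
    [0, 0, 0, 0.7, 0],
    [0, 0, 0, 0.7, 0],
    [0, 0, 0, 0.7, 0],
    [0, 0, 0, 0.7, 0],
    [0, 0, 0, 0.5, 0],
    [0, 0, 0, 0, 0],
    [0, 0, 0, 0, 0]
  ]
}}

```text
clock: 24.1
position: [0.5686, 0.0486, 0.1385]
tool_rot: [3.141, 0.002, 2.706]
force: [-0.0, -0.2, 9.3]
grip_width: 0.0115
finger_force: 108.7
```

```bash
python3 lid.py w9.png
python3 - <<'E'
from h import *
s=bot.observe(); print(s['moment'])
E
```

```text
[0.56858333 0.04855355 0.13851353] [3.14062385e+00 1.73560616e-03 2.70552719e+00] 0.01150856272832728 [-0.01529042 -0.21357521  9.2506704 ] 24.1 [-0.24  0.51  0.07  1.81 -0.05  0.82  0.99]
187 centre tool xy,r [ 0.0019 -0.0011  0.0543]
bar [-0.0263  0.0047] [0.0124 0.0042] -0.7
bar [-0.005  -0.0099] [ 0.019 -0.008] 4.4
bar [0.0171 0.0058] [-0.005   0.0075] -4.4
[-0.14261426  0.12867143  0.20872998]
```

{"method": "jog_arm", "body": {
  "motion": [
    [0, 0, 0, 0.6, 0],
    [0, 0, 0, 0.5, 0],
    [0, 0, 0, 0.35, 0],
    [0, 0, 0, 0, 0],
    [0, 0, 0, 0, 0],
    [0, 0, 0, 0, 0]
  ]
}}

```text
clock: 24.75
position: [0.5685, 0.0485, 0.1385]
tool_rot: [3.14, 0.002, 2.59]
force: [-0.8, -0.4, 9.9]
grip_width: 0.0114
finger_force: 108.8
```

```bash
python3 lid.py w10.png
python3 - <<'E'
from h import *
s=bot.observe(); f=load('w10.png'); g=cv2.cvtColor(f['pixels'],cv2.COLOR_RGB2GRAY)
print('moment',s['moment'])
# single-line marks: short segments ~60 mm from the axis on the rim plane, in bar (tool x) frame
C=np.array([.5673,.048])
for l in cv2.createLineSegmentDetector().detect(g)[0][:,0]:
    A,B=back(f,*l[:2],.15)[:2]-C,back(f,*l[2:],.15)[:2]-C; m=(A+B)/2; d=B-A; n=np.hypot(*d)
    if .003<n<.011 and .0565<np.hypot(*m)<.0635 and abs(d@m)/n/np.hypot(*m)>.9: print('mark deg',np.degrees(np.arctan2(m[1],m[0])).round(1),np.hypot(*m).round(4),n.round(4))
E
```

```text
[0.56854986 0.04850083 0.13849012] [3.14046778e+00 1.55733415e-03 2.58968500e+00] 0.011431787712484499 [-0.76575086 -0.405215    9.86842446] 24.75 [-0.26  0.51  0.1   1.81 -0.07  0.82  0.89]
195 centre tool xy,r [ 0.0015 -0.0011  0.0544]
bar [-0.0264  0.0047] [0.0123 0.0041] -0.8
bar [ 0.0123 -0.0066] [-0.0264 -0.007 ] 0.5
bar [-0.0051 -0.0099] [ 0.0156 -0.0083] 4.5
bar [0.0162 0.0058] [-0.0051  0.0075] -4.5
moment [-0.17054913  0.15645329  0.24918765]
mark deg -178.3 0.0601 0.0052
mark deg 147.5 0.0609 0.0081
mark deg 72.4 0.0591 0.0066
mark deg 111.2 0.0605 0.0072
mark deg 108.8 0.0607 0.0072
mark deg 105.3 0.0605 0.0072
mark deg 150.5 0.0613 0.0074
mark deg 102.8 0.0601 0.0073
```

The single-line mark's edges are at 147.5° and 150.5°, centre 149.0°. The bar is at about 148.4°, so they line up. The spring moment is about 0.2–0.25 Nm and the lid is steady. Handing in.

```bash
python3 -c "
from workcell import bot
print(bot.job_done())"
```

```text
the job is handed in; nothing more can be done
None
```

I handed the job in at about 25 s with the larger disc flat in the seat and the lid fully down, turned about 42° clockwise to the single-line marks, short of the lock's click, and still held by the gripper; the hand-in returned no verdict.

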